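# Centre the rosewood knight on its plinth

### The arm

A 7-joint arm with a two-finger parallel gripper is mounted at the origin on the work surface. World frame = base frame: x ahead of the robot, y to its left, z up, the work surface at z = 0. Lengths are in m, angles in rad, forces in N, time in s.
With the tool pointing down it reaches from about 0.425 to 0.925 m from the base axis. Payload 6.8 kg.
Tool frame: the origin (TCP) lies at the very end of the fingers, on their centre line; the grasp point (between the pads) lies 19 mm behind it (r.tcp_to_grasp is the distance from the TCP to the grasp point, in m); z points along the fingers, y is the line along which they close (so a half turn about z gives the same grasp; the last joint's range is limited). The gripper opens to 85 mm and grips with 20 to 120 N. Pads are 22 mm wide; open, the fingers measure 114 mm over their backs; the gripper's body (76 mm by 85 mm) begins 54 mm behind the grasp point. The pads swing forward as they close: fully open they stand 13 mm farther back than shut.
Start: joints at [1.216, 0.477, 0.022, 1.555, -0.011, 1.109, -0.083], TCP at [0.165, -0.655, 0.209] pointing down, gripper open.
Joint ranges: [-2.96, 2.96], [-0.34, 2.1], [-1.41, 1.46], [0.24, 2.44], [-1.37, 4.51], [0.17, 1.92], [-2.96, 2.96]. Speed limits (rad/s): [2.39, 2.39, 3.14, 3.14, 3.14, 3.14, 3.14].

### API

Orientations are given as a rotation vector (axis times angle).
In Python, from bench import r gives the robot as it stands.
- The arm moves only by the tool step_arm, never from a script. Its argument "moves" is a list of rows, each a list of 7 numbers: the shift along the tool's x, y, z in mm, then the turn, a rotation vector about the tool's x, y, z in rad, then the finger opening in mm, from 0 to 85.4. A call has 1 to 8 rows; each row is the pose to reach, as a shift and turn from the pose commanded when the call began, along the tool's axes at that moment; what a row does not reach only later rows make up. A row lasts 1/10 s, in which the tool goes at most 50 mm and 8.59 degrees, less where a joint would pass 70% of its speed; a pose out of reach is approached as far as the arm can. A call with a gripper value outside its range is refused whole. The fingers move at their own pace and stop on an object; "grip_force" is the grip in N (left out, the last holds). Time passes only in rows, so rows that repeat a pose let the fingers close. It gives the time, the measured TCP pose, the force, the opening and the grip force at its end, in the units of the state.
- r.get_obs(): the state, without advancing time (a new reading comes with each control period).
- r.grab_frame(name): name is "scene" or "side" or "wrist"; returns a dict with "image" (400x640x3 uint8, red, green, blue), "depth" (400x640 float32, m along the optical axis (not along the pixel's ray), 0 where there is no reading), "mtx" (3x3 intrinsics, pixels), "rvec" (rotation vector, rad) and "tvec" (3), from world to camera coordinates, as OpenCV has them. Camera axes: x right, y down, z forward; pixel columns grow to the right and rows downward; lengths in m; the calibration is good to about 2 mm. The wrist camera is an equidistant fisheye: a pixel r from the principal point sees the ray r / f radians off the axis. A picture is of the moment at which its call begins.
- r.hand_in(): hands the job in; it is judged then, once.
The state is a dict: "clock": time; "joints": joint angles; "qvel": joint speeds; "tau": joint torques, N m; "tcp_pos": TCP position; "orientation": TCP orientation; "contact_force": force on the tool from outside, world axes, zero at the start; "moment": the same for the moment, N m; "grip_width": finger opening in m; "gripper_force": force on a finger pad.
Only numpy, scipy, OpenCV 4.12 (cv2) and the standard library are available. Lean on these libraries where they do the work, as an engineer would, in place of code of your own. Each camera call takes 0.05 s, during which the arm holds its last target. There are 200 camera calls.

### The job

The rosewood chess knight stands too near the rim of its small round stone plinth. Push it with light taps of the fingertips until it stands upright in the middle of the plinth, with its foot wholly on the inlaid brass disc, and take the hand away. Do not pinch, lift or topple the knight, touch it only gently, and leave the plinth and everything else on the shelf where it stands.

Things in the scene. Friction and masses are not known exactly. Their poses are not given: they have to be found in the camera images.
- knight: Loose dark rosewood chess knight, 67 mm tall, about 60 g, standing on the plinth and easily toppled. Origin: centre of its underside; z up, its muzzle points along its -x. Its foot is a round disc 30 mm across and 12 mm high (the flat underside is 27 mm across), the widest part of it; everything above stays within 15 mm of its axis. Pushed slowly on the foot disc, it slides without tipping and stops when the push stops; pushed on the neck or head it topples.
- plinth: Loose round marble plinth, 0.5 kg, 34 mm high, flat top 76 mm across, lowest part 84 mm across, standing on the shelf. Origin: centre of its underside, z up, so the middle of its top is 34 mm above the origin. A brass disc 40 mm across is inlaid flush in the middle of the top. Its yaw is of no meaning.
- tile_rack: Bystander, fixed: wooden rack with slots holding four upright resin wall tiles, 110 mm along its x, 150 mm along its y, 112 mm high. Origin: centre of its underside.
- hill: Bystander, loose: blue plastic model hill, a round dome 96 mm across, 41 mm high. Origin: centre of its underside.
- paperweight: Bystander, loose: round glass paperweight 72 mm across, 48 mm high. Origin: centre of its underside.
- angle_square: Bystander, loose, lying flat: aluminium angle square. Its blade, 30 mm wide and 4 mm thick, reaches from 15 mm behind to 135 mm ahead of its origin along its x; its stock, 18 mm by 110 mm and 14 mm high, runs along its y at x = -24 mm, from y = -15 mm to +95 mm. Origin on the underside.
There are look-alikes about, which are no part of the job. What is meant by the knight is not red, and is the smaller of those in its own colour.

How it is judged:
At the end, for the whole second after the job is handed in: The knight stands upright (within 3 degrees) and at rest on the plinth's top, its axis within 5 mm of the plinth's axis, so its foot lies on the brass disc; the plinth is within 10 mm of where it stood (horizontal distance between knight and plinth below 0.005 m and z of knight in the frame of plinth between 0.032 and 0.036 m and angle between each of knight, plinth's own z axis and vertical below 0.05 rad and linear speed of knight below 0.01 m/s and contact force between knight and plinth above 0.1 N and distance of plinth from where it was at the start of the episode below 0.01 m); the robot touches nothing.
It fails at once if the knight is toppled (leans more than 23 degrees) or falls off the plinth (angle between knight's own z axis and vertical above 0.4 rad or z of knight in the frame of plinth below 0.025 m).
It fails at once if the knight is lifted (its underside more than 9 mm above the plinth's top) (z of knight in the frame of plinth above 0.043 m).
It fails at once if the knight is pinched or struck (more than 10 N from the fingers) (contact force between the fingers and knight above 10 N).
It fails at once if the plinth is moved more than 10 mm (distance of plinth from where it was at the start of the episode above 0.01 m).
It fails at once if a bystander is moved more than 10 mm, or the rack is struck (distance of any of hill, paperweight, angle_square from where it was at the start of the episode above 0.01 m or contact force between any of the arm, the fingers and tile_rack above 5 N).
It also fails if it takes over 51 s, if anything falls off the work surface, if the arm or the gripper's body presses on something with over 40 N, if the wrist force passes 120 N, or if a joint passes its speed limit or range.

## Working session

There is one attempt and no reset: what is moved stays moved. The work goes in short steps, Python scripts to look and compute and a tool call to move; the robot and the scene stay as the last step left them, time stands still between calls to the robot, and variables do not carry over. Pictures are saved under pics/ and viewed, at most 10 in all, crops included, and the job is handed in when it is done.

Besides the shell and the picture viewer there is one more tool, called after "Request:" as name(argument=value, ...), one argument or row to a line, values as JSON. step_arm: Moves the arm, as the interface text tells. Its arguments: {"type":"object","properties":{"moves":{"type":"array","items":{"type":"array","items":{"type":"number"}}},"grip_force":{"type":"number"}},"required":["moves"]}

```bash
ls; mkdir -p pics; cat > h.py <<'E'
import numpy as np, cv2
from bench import r
def grab(n):
    f=r.grab_frame(n); f['R']=cv2.Rodrigues(np.array(f['rvec'],float))[0]; f['t']=np.array(f['tvec'],float).ravel(); return f
def rays(f,uv):
    uv=np.atleast_2d(uv).astype(float); K=f['mtx']
    d=np.c_[(uv[:,0]-K[0,2])/K[0,0],(uv[:,1]-K[1,2])/K[1,1],np.ones(len(uv))]
    return -f['R'].T@f['t'], d@f['R']
def onplane(f,uv,z):
    c,d=rays(f,uv); s=(z-c[2])/d[:,2]; return c+s[:,None]*d
def bydepth(f,uv):
    uv=np.atleast_2d(uv).astype(int); c,d=rays(f,uv); return c+f['depth'][uv[:,1],uv[:,0]][:,None]*d
def proj(f,P):
    return cv2.projectPoints(np.atleast_2d(P).astype(float),np.array(f['rvec'],float),f['t'],f['mtx'],None)[0][:,0]
def save(n,im): cv2.imwrite('pics/'+n+'.png',im[:,:,::-1])
E
python3 - <<'E'
from h import *
for n in('scene','side'):
    f=grab(n); save(n,f['image']); np.savez(n,**f); print(n,-f['R'].T@f['t'],f['mtx'][0])
o=r.get_obs(); print(o['tcp_pos'],o['orientation'],o['clock'],o['contact_force'])
E
```

```text
pics
scene [1.04870687 0.75757892 0.67611412] [446.41876758   0.         318.72827346]
side [ 0.33939439 -0.46780242  0.71642708] [421.93234542   0.         322.08876173]
[ 0.16475761 -0.653981    0.2076224 ] [-3.11606861e+00 -3.86518582e-01  4.61346270e-04] 0.1 [-0.40362096 -0.9330273   0.61208546]
```

View pics/scene.png

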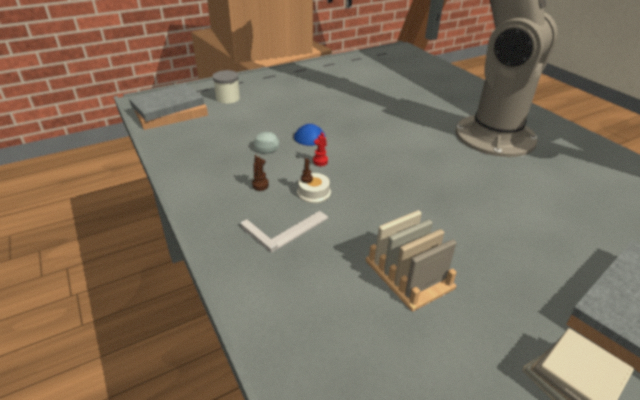

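View pics/side.png

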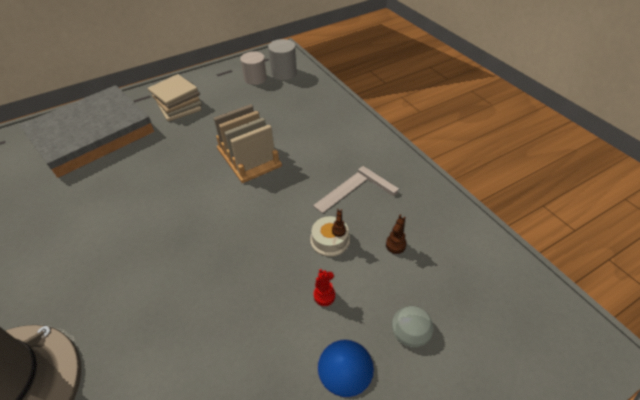

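The scene view shows the plinth at (314,187) with a small dark knight at (307,172), a larger dark knight at (260,173) and a red one at (321,150). In the side view the plinth is at (330,235), with the small knight at (339,222), the larger one at (397,235) and the red one at (325,288). The small dark one on the plinth fits the description. I'll confirm it in a crop and measure.

```bash
python3 - <<'E'
from h import *
F={n:dict(np.load(n+'.npz')) for n in('scene','side')}
crops=[]
for n,(x0,y0,x1,y1) in {'scene':(280,140,345,210),'side':(295,195,365,265)}.items():
    f=F[n]; im=f['image']; sub=im[y0:y1,x0:x1]
    crops.append(cv2.resize(sub,(390,420),interpolation=cv2.INTER_CUBIC))
    hsv=cv2.cvtColor(im,cv2.COLOR_RGB2HSV); W=np.zeros(im.shape[:2],bool); W[y0:y1,x0:x1]=1
    brass=W&(hsv[...,0]>10)&(hsv[...,0]<25)&(hsv[...,1]>120)&(hsv[...,2]>150)
    dark=W&(hsv[...,2]<110)&(hsv[...,1]>100)&((hsv[...,0]<15))
    white=W&(hsv[...,2]>165)&(hsv[...,1]<70)
    for nm,m in(('brass',brass),('dark',dark),('white',white)):
        k,l,s,c=cv2.connectedComponentsWithStats(m.astype(np.uint8)); 
        for i in range(1,k):
            if s[i,4]>15: print(n,nm,s[i],c[i].round(1))
    u=np.argwhere(white)[:,::-1]; P=bydepth(f,u); top=P[abs(P[:,2]-.034)<.005]
    print('white top: n',len(top),'x',np.percentile(top[:,0],[1,99]),'y',np.percentile(top[:,1],[1,99]),'z med',np.median(top[:,2]))
    pts=np.argwhere(brass|white)[:,::-1]; 
    u=np.argwhere(brass)[:,::-1]; print('brass on plane',onplane(f,u,.034).min(0),onplane(f,u,.034).max(0))
    u=np.argwhere(dark)[:,::-1]; P=bydepth(f,u); P=P[(P[:,2]>.03)&(P[:,2]<.12)]; print('knight',np.percentile(P,[2,50,98],axis=0).round(4).tolist())
save('crop',np.hstack(crops))
E
```

```text
scene brass [308 178  13   8  66] [315.  181.7]
scene dark [302 159  10  24 125] [306.4 172.9]
scene white [299 172  32  31 502] [317.7 188.7]
white top: n 268 x [0.58378809 0.65626518] y [-0.04234391  0.02431804] z med 0.03436651464918106
brass on plane [ 0.60298074 -0.02568005  0.034     ] [0.63478939 0.00319224 0.034     ]
knight [[0.5479, -0.1187, 0.0392], [0.6365, -0.0184, 0.0555], [0.6457, -0.0127, 0.0968]]
side brass [321 223  13  15 140] [326.7 230.2]
side dark [332 211  14  25 204] [338.6 225.3]
side white [315 195  28  16 221] [327.  201.4]
side white [312 217  30  28 360] [323.5 231.7]
side white [311 240  14  14  34] [316.2 247.7]
white top: n 359 x [0.58342671 0.64235953] y [-0.04748467  0.02390153] z med 0.03528972934850383
brass on plane [ 0.60086959 -0.02908204  0.034     ] [0.63244131 0.0072638  0.034     ]
knight [[0.6193, -0.0396, 0.0419], [0.6284, -0.032, 0.0612], [0.6387, -0.0202, 0.0968]]
```

View pics/crop.png

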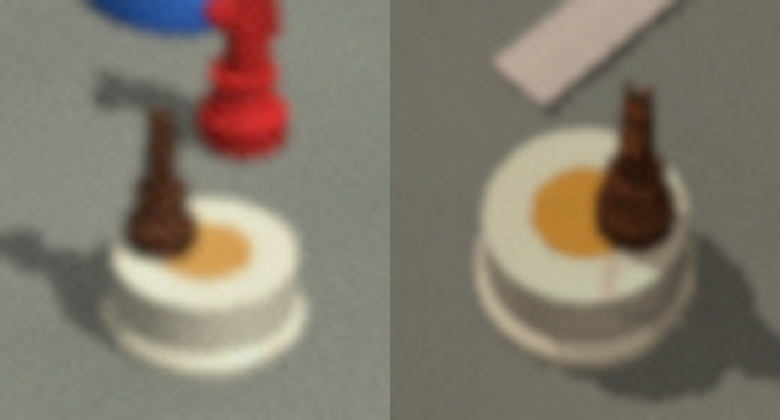

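The crop shows the small dark knight standing upright, overlapping the right edge of the brass in the side view (foot about (339,231)). In the scene view its foot is at about (307,179). It isn't red and it is the smaller dark one. Next I'll measure the plinth circle, the foot and the neighbours.

```bash
cat >> h.py <<'E'
def circ(P):
    A=np.c_[2*P[:,:2],np.ones(len(P))]; s=np.linalg.lstsq(A,(P[:,:2]**2).sum(1),rcond=None)[0]
    return s[0],s[1],np.sqrt(s[2]+s[0]**2+s[1]**2)
def rcirc(P,it=8):
    for _ in range(it):
        c=circ(P); e=abs(np.hypot(P[:,0]-c[0],P[:,1]-c[1])-c[2]); P=P[e<=max(np.percentile(e,90),.0015)]
    return np.round(c,4),len(P)
E
python3 - <<'E'
from h import *
F={n:dict(np.load(n+'.npz')) for n in('scene','side')}
for n,(x0,y0,x1,y1) in {'scene':(280,140,345,210),'side':(295,208,365,265)}.items():
    f=F[n]; im=f['image']; hsv=cv2.cvtColor(im,cv2.COLOR_RGB2HSV); W=np.zeros(im.shape[:2],bool); W[y0:y1,x0:x1]=1
    brass=W&(hsv[...,0]>10)&(hsv[...,0]<25)&(hsv[...,1]>120)&(hsv[...,2]>140)
    dark=W&(hsv[...,2]<110)&(hsv[...,1]>100)&(hsv[...,0]<15)
    dk=cv2.dilate(dark.astype(np.uint8),np.ones((5,5)))>0
    C=max(cv2.findContours(brass.astype(np.uint8),0,1)[0],key=len)[:,0]
    Cb=np.array([p for p in C if not dk[p[1],p[0]]]); print(n,'brass',rcirc(onplane(f,Cb,.034)))
    # foot: width rows in the lower half of the dark blob -> vertical-tangent rays
    ys,xs=np.where(dark); 
    for y in range(ys.max()-11,ys.max()+1): print(y,xs[ys==y].min(),xs[ys==y].max(),end=' | ')
    print()
f=F['side']
hsv=cv2.cvtColor(f['image'],cv2.COLOR_RGB2HSV)
for nm,(x0,y0,x1,y1) in dict(big=(380,210,415,258),red=(308,265,342,310),hill=(315,338,378,398),pw=(390,304,438,352),sq=(310,163,402,214),rack=(212,100,285,184)).items():
    u=np.array([(x,y) for x in range(x0,x1) for y in range(y0,y1)]); P=bydepth(f,u); P=P[P[:,2]>(.008 if nm!='sq' else .003)]
    print(nm,len(P),np.percentile(P,[1,50,99],axis=0).round(3).tolist())
E
```

```text
scene brass (array([ 0.6183, -0.0117,  0.0146]), 18)
171 304 309 | 172 304 309 | 173 304 309 | 174 304 309 | 175 303 310 | 176 302 310 | 177 302 311 | 178 302 311 | 179 302 310 | 180 303 310 | 181 304 310 | 182 307 307 | 
side brass (array([ 0.62  , -0.0111,  0.0183]), 27)
224 334 343 | 225 334 343 | 226 333 343 | 227 333 344 | 228 333 344 | 229 332 344 | 230 333 345 | 231 333 344 | 232 333 344 | 233 334 344 | 234 335 343 | 235 335 341 | 
big 542 [[0.339, -0.468, 0.008], [0.72, -0.105, 0.04], [0.741, -0.083, 0.716]]
red 615 [[0.519, -0.142, 0.01], [0.535, -0.128, 0.04], [0.558, -0.111, 0.095]]
hill 2441 [[0.456, -0.299, 0.009], [0.495, -0.263, 0.028], [0.543, -0.213, 0.044]]
pw 1361 [[0.497, -0.364, 0.014], [0.628, -0.266, 0.04], [0.664, -0.229, 0.317]]
sq 1518 [[0.339, -0.468, 0.003], [0.749, 0.086, 0.005], [0.857, 0.186, 0.716]]
rack 3373 [[0.528, 0.24, 0.01], [0.573, 0.265, 0.085], [0.632, 0.373, 0.116]]
```

```bash
python3 - <<'E'
from h import *
F={n:dict(np.load(n+'.npz')) for n in('scene','side')}
A=[];b=[]
for n,uv in(('scene',(306.5,178.2)),('side',(338.6,230.3))):
    f=F[n]; print(n,onplane(f,uv,.040)); c,d=rays(f,uv); d=d[0]/np.linalg.norm(d); M=np.eye(3)-np.outer(d,d); A.append(M);b.append(M@c)
print(np.linalg.lstsq(np.vstack(A),np.hstack(b),rcond=None)[0])
f=grab('wrist'); save('wrist',f['image']); print(f['mtx'],-f['R'].T@f['t'],f['R'])
E
```

```text
scene [[ 0.63249694 -0.02514911  0.04      ]]
side [[ 0.63255251 -0.02553635  0.04      ]]
[ 0.63250611 -0.02538853  0.03986027]
[[309.70691629   0.         317.06133416]
 [  0.         309.70691629 199.78741004]
 [  0.           0.           1.        ]] [ 0.24522748 -0.63384383  0.37317168] [[ 2.44690237e-01 -9.69601151e-01 -5.43530973e-04]
 [-9.17375948e-01 -2.31692014e-01  3.23635877e-01]
 [-3.13923651e-01 -7.86919171e-02 -9.46181549e-01]]
```

```bash
cat >> h.py <<'E'
from scipy.spatial.transform import Rotation as Ro
def plan(pos,p,tilt=0.):
    o=r.get_obs(); R0=Ro.from_rotvec(o['orientation']); p=np.r_[np.array(p)/np.hypot(*p),0]
    x=p*np.cos(tilt)+[0,0,np.sin(tilt)]; z=p*np.sin(tilt)-[0,0,np.cos(tilt)]
    R1=Ro.from_matrix(np.c_[x,np.cross(z,x),z])
    print('shift mm',(R0.inv().apply(np.array(pos)-o['tcp_pos'])*1000).round(1),'turn',(R0.inv()*R1).as_rotvec().round(3),'t',round(o['clock'],2),'F',np.round(o['contact_force'],2),'j',np.round(o['joints'],2),'tcp',np.round(o['tcp_pos'],4))
E
python3 - <<'E'
from h import *
f=dict(np.load('side.npz')); u=np.array([(x,y) for x in range(380,415) for y in range(205,258)]); u=u[f['depth'][u[:,1],u[:,0]]>0]
P=bydepth(f,u); P=P[(P[:,2]>.01)]; print('big',np.percentile(P,[1,50,99.5],axis=0).round(3).tolist())
plan((.665,-.060,.22),(-.68,.73),.1)
E
```

```text
big [[0.706, -0.118, 0.011], [0.72, -0.104, 0.04], [0.742, -0.081, 0.097]]
shift mm [ 630.2 -453.9  -11.7] turn [ 0.103  0.06  -2.072] t 0.15 F [-0.82 -0.43  0.2 ] j [ 1.22  0.48  0.02  1.56 -0.01  1.11 -0.08] tcp [ 0.1648 -0.6541  0.2077]
```

Request:
step_arm(
  moves=[
    [38,-27,0,0,0,-0.12,0],
    [76,-54,-5,0,0,-0.24,0],
    [114,-81,-10,0,0,-0.36,0],
    [152,-108,-10,0,0,-0.48,0],
    [190,-135,-10,0,0,-0.6,0],
    [228,-162,-10,0,0,-0.72,0],
    [266,-189,-10,0,0,-0.84,0],
    [304,-216,-10,0,0,-0.96,0],
  ],
  grip_force=20,
)

```text
clock: 0.95
tcp_pos: [0.4077, -0.3692, 0.2185]
orientation: [2.582, 1.789, -0.0]
contact_force: [0.3, -0.6, -0.1]
grip_width: 0.0001
gripper_force: 0.0
```

```bash
python3 -c "
from h import *
plan((.665,-.060,.20),(-.68,.73),.06)"
```

```text
shift mm [379.9 132.2  18.4] turn [ 0.033  0.054 -1.109] t 0.95 F [ 0.34 -0.6  -0.08] j [ 0.88  0.28 -0.31  1.83  0.1   1.05  0.17] tcp [ 0.4077 -0.3692  0.2185]
```

Request:
step_arm(
  moves=[
    [46,16,0,0,0,-0.13,0],
    [92,32,0,0,0,-0.26,0],
    [138,48,2,0,0,-0.4,0],
    [184,64,4,0.01,0.01,-0.53,0],
    [230,80,7,0.015,0.025,-0.67,0],
    [276,96,10,0.02,0.035,-0.8,0],
    [322,112,14,0.03,0.045,-0.95,0],
    [368,128,18,0.033,0.054,-1.1,0],
  ],
)

```text
clock: 1.75
tcp_pos: [0.6585, -0.0714, 0.2001]
orientation: [-1.244, -2.824, -0.037]
contact_force: [0.8, -0.7, 0.1]
grip_width: -0.0004
gripper_force: 0.0
```

Request:
step_arm(
  moves=[
    [0,0,0,0,0,0,0],
    [0,0,0,0,0,0,0],
  ],
)

```text
clock: 1.95
tcp_pos: [0.6576, -0.071, 0.1995]
orientation: [-1.248, -2.821, -0.038]
contact_force: [1.2, -1.6, -0.4]
grip_width: 0.0001
gripper_force: 0.0
```

```bash
python3 - <<'E'
from h import *
plan((.665,-.060,.12),(-.68,.73),.06)
f=grab('wrist'); save('w1',f['image']); np.savez('w1',**f)
E
```

```text
shift mm [-1.7 12.8 79.6] turn [ 0.    -0.002 -0.012] t 1.95 F [ 1.16 -1.65 -0.38] j [ 0.45  0.56 -0.61  1.52  0.28  1.19  0.54] tcp [ 0.6576 -0.071   0.1995]
```

View pics/w1.png

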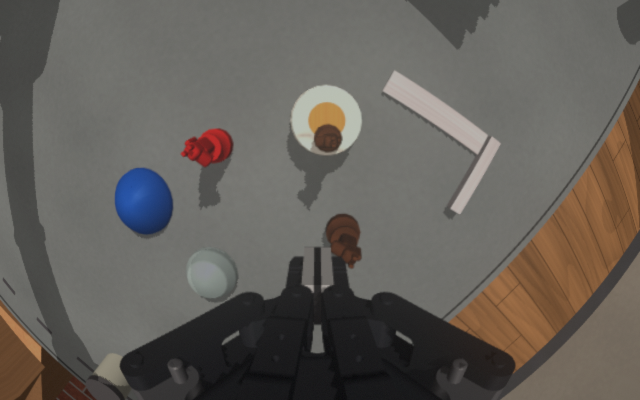

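The wrist view shows the plinth at (326,119), brass at (326,120), the small knight at (328,138), the large one at (343,235) and the closed fingertips at (318,255). I'll refine from this view.

```bash
cat >> h.py <<'E'
def wplane(f,uv,z):
    uv=np.atleast_2d(uv).astype(float); K=f['mtx']; q=(uv-[K[0,2],K[1,2]])/K[0,0]; th=np.linalg.norm(q,axis=1)
    d=np.c_[q*(np.sin(th)/th)[:,None],np.cos(th)]@f['R']; c=-f['R'].T@f['t']; return c+((z-c[2])/d[:,2])[:,None]*d
def wmeas(f,box):
    x0,y0,x1,y1=box; im=f['image']; hsv=cv2.cvtColor(im,cv2.COLOR_RGB2HSV); W=np.zeros(im.shape[:2],bool); W[y0:y1,x0:x1]=1
    dark=W&(hsv[...,2]<115)&(hsv[...,1]>90)&((hsv[...,0]<15)|(hsv[...,0]>172))
    k,l,s,c=cv2.connectedComponentsWithStats(dark.astype(np.uint8)); i=1+s[1:,4].argmax(); dark=l==i
    dk=cv2.dilate(dark.astype(np.uint8),np.ones((7,7)))>0
    white=W&(hsv[...,2]>140)&(hsv[...,1]<60)
    brass=W&(hsv[...,0]>10)&(hsv[...,0]<25)&(hsv[...,1]>120)&(hsv[...,2]>140)
    for nm,m in(('brass',brass),('white',white|brass|dark)):
        C=max(cv2.findContours(m.astype(np.uint8),0,1)[0],key=len)[:,0]
        C=np.array([p for p in C if not dk[p[1],p[0]]])
        if len(C)>8: print(nm,rcirc(wplane(f,C+0.,.034)),C.min(0),C.max(0))
    C=max(cv2.findContours(dark.astype(np.uint8),0,1)[0],key=len)[:,0]
    print('foot all',rcirc(wplane(f,C,.042),3),'min circle',cv2.minEnclosingCircle(wplane(f,C,.042)[:,:2].astype(np.float32)),'px',C.min(0),C.max(0))
E
python3 - <<'E'
from h import *
wmeas(dict(np.load('w1.npz')),(280,75,375,162))
E
```

```text
brass (array([ 0.6179, -0.013 ,  0.0187]), 66) [309 103] [344 129]
white (array([ 0.617 , -0.0127,  0.0377]), 190) [290  84] [361 153]
foot all (array([ 0.6303, -0.0257,  0.013 ]), 85) min circle ((0.6306538581848145, -0.025919122621417046), 0.014078696258366108) px [315 125] [340 149]
```

Request:
step_arm(
  moves=[
    [-2,10,20,0,0,0,0],
    [-2,13,50,0,0,-0.012,0],
    [-2,13,80,0,0,-0.012,0],
    [-2,13,80,0,0,-0.012,0],
  ],
)

```text
clock: 2.4
tcp_pos: [0.6613, -0.0633, 0.1153]
orientation: [-1.235, -2.82, -0.032]
contact_force: [-0.5, -0.9, -0.4]
grip_width: 0.0004
gripper_force: 0.0
```

Request:
step_arm(
  moves=[
    [0,0,0,0,0,0,0],
    [0,0,0,0,0,0,0],
  ],
)

```text
clock: 2.6
tcp_pos: [0.6664, -0.0623, 0.1222]
orientation: [-1.238, -2.83, -0.039]
contact_force: [-0.2, 0.5, -0.2]
grip_width: -0.0001
gripper_force: 0.0
```

```bash
python3 - <<'E'
from h import *
p=np.array([-.7,.71]); p/=np.hypot(*p); b=np.array([.6313,-.0256])-p*.045
plan((*b,.060),p,.06)
wmeas_f=grab('wrist'); np.savez('w2',**wmeas_f); save('w2',wmeas_f['image'])
E
```

```text
shift mm [ 2.2  0.4 62.5] turn [ 0.004  0.002 -0.032] t 2.6 F [-0.22  0.55 -0.2 ] j [ 0.42  0.64 -0.59  1.58  0.34  1.07  0.5 ] tcp [ 0.6664 -0.0623  0.1222]
```

View pics/w2.png

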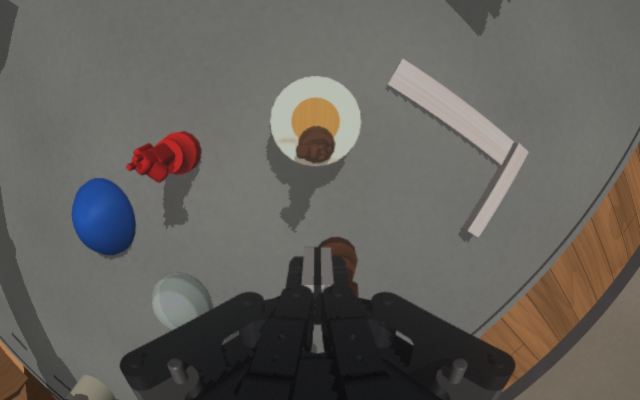

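The plinth (316,120), knight (315,145) and fingertips (317,255) line up along the tool's x axis. I'll descend behind the foot.

Request:
step_arm(
  moves=[
    [1,0,20,0,0,-0.015,0],
    [2,0,40,0,0,-0.03,0],
    [2,0,55,0,0,-0.03,0],
    [2,0,62,0,0,-0.03,0],
    [2,0,62,0,0,-0.03,0],
    [2,0,62,0,0,-0.03,0],
    [2,0,62,0,0,-0.03,0],
  ],
)

```text
clock: 3.35
tcp_pos: [0.6624, -0.0575, 0.0599]
orientation: [-1.194, -2.849, -0.041]
contact_force: [-0.0, 0.0, 0.3]
grip_width: -0.0001
gripper_force: 0.0
```

```bash
python3 - <<'E'
from h import *
p=np.array([-.7,.71]); p/=np.hypot(*p); b=np.array([.6313,-.0256])-p*.045
plan((*b,.041),p,.06)
for _ in range(3): print(r.get_obs()['tcp_pos'])
f=grab('wrist'); np.savez('w3',**f)
wmeas(f,(240,55,400,235)); save('w3',f['image'])
E
```

```text
shift mm [-1.6  0.2 18.8] turn [ 0.004  0.001 -0.001] t 3.35 F [-0.05  0.02  0.32] j [ 0.4   0.71 -0.57  1.63  0.38  0.96  0.49] tcp [ 0.6624 -0.0575  0.0599]
[ 0.66237984 -0.05751024  0.05988576]
[ 0.66237984 -0.05751024  0.05988576]
[ 0.66237984 -0.05751024  0.05988576]
brass (array([ 0.6179, -0.0125,  0.0192]), 122) [287 102] [348 150]
white (array([ 0.6178, -0.0124,  0.0374]), 286) [258  73] [376 186]
foot all (array([ 0.6318, -0.0276,  0.0157]), 118) min circle ((0.6322938799858093, -0.028528040274977684), 0.017973141744732857) px [291 140] [341 193]
```

View pics/w3.png

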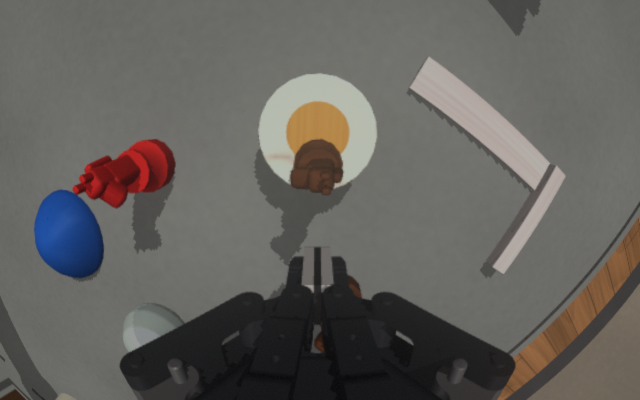

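The wrist view now shows the plinth at (318,130), the foot at about (318,162) and the fingertips at (318,260), so they are still in line. I'll go down to foot height and advance.

Request:
step_arm(
  moves=[
    [0,0,8,0,0,0,0],
    [0,0,15,0,0,0,0],
    [0,0,19,0,0,0,0],
    [0,0,19,0,0,0,0],
    [0,0,19,0,0,0,0],
  ],
)

```text
clock: 3.9
tcp_pos: [0.6606, -0.0566, 0.0396]
orientation: [-1.193, -2.847, -0.039]
contact_force: [-0.4, 0.4, 0.1]
grip_width: -0.0001
gripper_force: 0.0
```

Request:
step_arm(
  moves=[
    [2,0,0,0,0,0,0],
    [4,0,0,0,0,0,0],
    [6,0,0,0,0,0,0],
    [8,0,0,0,0,0,0],
    [10,0,0,0,0,0,0],
    [11,0,0,0,0,0,0],
    [12,0,0,0,0,0,0],
    [12,0,0,0,0,0,0],
  ],
)

```text
clock: 4.7
tcp_pos: [0.6522, -0.048, 0.0405]
orientation: [-1.193, -2.847, -0.039]
contact_force: [-0.2, -0.7, 0.1]
grip_width: 0.0001
gripper_force: 0.0
```

```bash
cat > m.py <<'E'
from h import *
import sys
f=grab('wrist'); wmeas(f,tuple(map(int,sys.argv[1].split(','))))
if len(sys.argv)>2: save(sys.argv[2],f['image'])
o=r.get_obs(); t=np.array(o['tcp_pos']); R=Ro.from_rotvec(o['orientation']).inv()
print('t',o['clock'],'tcp',t.round(4),'F',np.round(o['contact_force'],2))
print('tool frame mm: plinth',(R.apply(np.array([.6178,-.0124,.034])-t)*1000).round(1))
E
python3 m.py 240,55,400,245 w4
```

```text
brass (array([ 0.6179, -0.0125,  0.0193]), 137) [285 125] [352 178]
white (array([ 0.6173, -0.0119,  0.0376]), 304) [254  90] [383 212]
foot all (array([ 0.6345, -0.0304,  0.0187]), 149) min circle ((0.637408971786499, -0.02911565639078617), 0.02236241288483143) px [289 167] [345 240]
t 4.75 tcp [ 0.6523 -0.0481  0.0405] F [-0.11  0.46 -0.55]
tool frame mm: plinth [49.2  0.4  9.5]
```

View pics/w4.png

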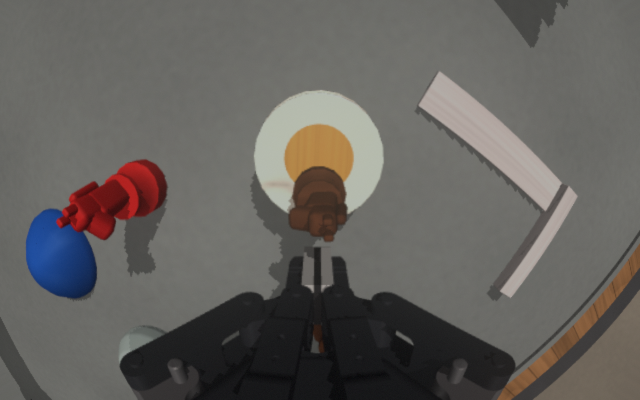

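The gap to the foot is about 4 mm and everything is in line (foot far edge at (320,167), tips at (318,247)). Starting gentle pushes.

Request:
step_arm(
  moves=[
    [1,0,0,0,0,0,0],
    [2,0,0,0,0,0,0],
    [3,0,0,0,0,0,0],
    [4,0,0,0,0,0,0],
    [5,0,0,0,0,0,0],
    [6,0,0,0,0,0,0],
    [7,0,0,0,0,0,0],
    [8,0,0,0,0,0,0],
  ],
)

```text
clock: 5.55
tcp_pos: [0.6467, -0.0423, 0.041]
orientation: [-1.193, -2.847, -0.04]
contact_force: [0.5, -0.3, -0.1]
grip_width: 0.0001
gripper_force: 0.0
```

```bash
cat >> m.py <<'E'
im=f['image']; hsv=cv2.cvtColor(im,cv2.COLOR_RGB2HSV)
x0,y0,x1,y1=map(int,sys.argv[1].split(','))
d=np.zeros(im.shape[:2],np.uint8); d[y0:y1,x0:x1]=((hsv[...,2]<115)&(hsv[...,1]>90)&((hsv[...,0]<15)|(hsv[...,0]>172)))[y0:y1,x0:x1]
d=cv2.morphologyEx(d,cv2.MORPH_OPEN,np.ones((3,3),np.uint8))
C=max(cv2.findContours(d,0,1)[0],key=len)[:,0]; C=C[C[:,1]<C[:,1].min()+14]
from scipy.optimize import least_squares
P=wplane(f,C-[0,.5],.042)[:,:2]; c=least_squares(lambda c:np.hypot(*(P-c).T)-.015,P.mean(0)).x
print('far-arc foot',c.round(4),'rel plinth mm',((c-[.6178,-.0124])*1000).round(1),'resid',(np.hypot(*(P-c).T)-.015).std(),'tool',(R.apply(np.r_[c,.042]-t)*1000).round(1),'top px',C.min(0))
E
python3 m.py 240,55,400,245 w5
```

```text
brass (array([ 0.6179, -0.0125,  0.0193]), 135) [285 139] [351 192]
white (array([ 0.6168, -0.0114,  0.0379]), 309) [254 102] [382 224]
foot all (array([ 0.634 , -0.0306,  0.0189]), 145) min circle ((0.633843719959259, -0.03139292076230049), 0.02182425744831562) px [290 180] [344 244]
t 5.6 tcp [ 0.6465 -0.0422  0.041 ] F [-0.34 -0.63  0.92]
tool frame mm: plinth [40.9  0.4  9.5]
far-arc foot [ 0.6311 -0.0256] rel plinth mm [ 13.3 -13.2] resid 0.0002867285290595702 tool [22.7  0.6  0.4] top px [297 181]
```

Request:
step_arm(
  moves=[
    [1,0,0,0,0,0,0],
    [2,0,0,0,0,0,0],
    [3,0,0,0,0,0,0],
    [4,0,0,0,0,0,0],
    [5,0,0,0,0,0,0],
    [6,0,0,0,0,0,0],
    [6,0,0,0,0,0,0],
  ],
)

```text
clock: 6.3
tcp_pos: [0.6424, -0.038, 0.0414]
orientation: [-1.193, -2.847, -0.039]
contact_force: [-0.2, -0.0, 0.8]
grip_width: -0.0001
gripper_force: 0.0
```

```bash
python3 m.py 240,55,400,245 w6
```

```text
brass (array([ 0.618 , -0.0125,  0.0193]), 133) [286 149] [351 201]
white (array([ 0.6165, -0.011 ,  0.0381]), 302) [255 111] [381 233]
foot all (array([ 0.6327, -0.0271,  0.0161]), 136) min circle ((0.633445143699646, -0.029843099415302277), 0.020502038300037384) px [290 191] [344 244]
t 6.35 tcp [ 0.6425 -0.0381  0.0414] F [ 0.26 -0.78  0.3 ]
tool frame mm: plinth [35.1  0.4  9.5]
far-arc foot [ 0.6311 -0.0254] rel plinth mm [ 13.3 -13. ] resid 0.00034271331875308786 tool [17.   0.7  0.4] top px [297 191]
```

View pics/w6.png

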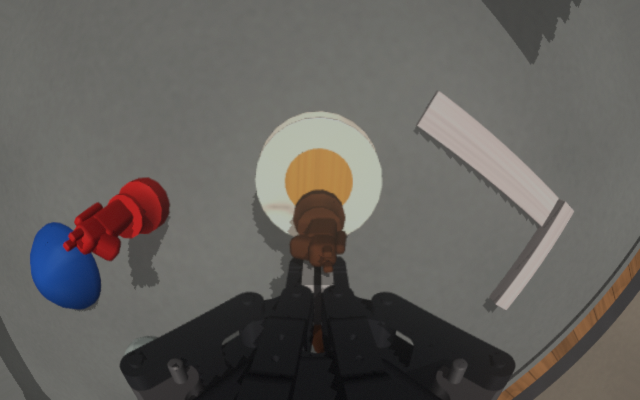

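The knight has not moved although the TCP is only 17 mm from its axis. I'll check from the side before going on.

```bash
python3 - <<'E'
from h import *
f=grab('side'); save('c7',cv2.resize(f['image'][170:270,290:410],(780,600),interpolation=cv2.INTER_CUBIC)) if 0 else save('c7',cv2.resize(f['image'][175:265,290:410],(800,600),interpolation=cv2.INTER_CUBIC))
o=r.get_obs(); t=np.array(o['tcp_pos']); R=Ro.from_rotvec(o['orientation'])
for q in([0,0,0],[.011,0,0],[-.011,0,0],[.011,0,-.03]):
    print(q,((proj(f,t+R.apply(q))[0]-[290,175])*6.667).round())
print('foot ctr z.034,.046 (crop px)',((proj(f,[[.6311,-.0255,.034],[.6311,-.0255,.046],[.6311,-.0255,.101]])-[290,175])*6.667).round().tolist())
E
```

```text
[0, 0, 0] [374. 380.]
[0.011, 0, 0] [339. 372.]
[-0.011, 0, 0] [410. 388.]
[0.011, 0, -0.03] [347. 311.]
foot ctr z.034,.046 (crop px) [[320.0, 383.0], [320.0, 358.0], [323.0, 240.0]]
```

View pics/c7.png

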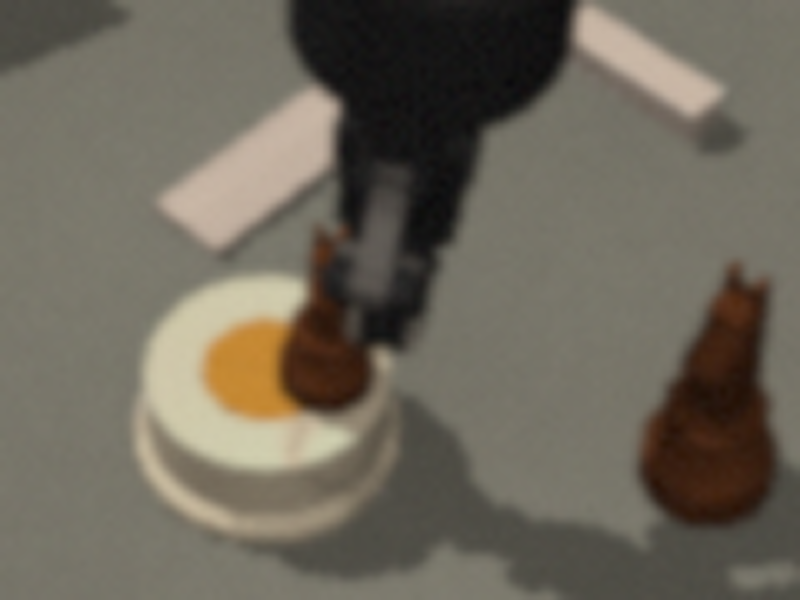

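The crop shows the finger ends at about y=345 px while the reported TCP projects to y=380. So the tips appear to be about 15 mm higher than the reported TCP, above the foot disc. I'll check with depth, without moving forward.

```bash
python3 - <<'E'
from h import *
o=r.get_obs(); t=np.array(o['tcp_pos']); R=Ro.from_rotvec(o['orientation']).inv(); print(o['grip_width'],t)
for n in('side','scene'):
    f=grab(n); c=proj(f,t)[0].astype(int)
    u=np.array([(x,y) for x in range(c[0]-25,c[0]+25) for y in range(c[1]-40,c[1]+15)]); u=u[f['depth'][u[:,1],u[:,0]]>0]
    P=bydepth(f,u); col=f['image'][u[:,1],u[:,0]].astype(int); q=R.apply(P-t)*1000
    grey=(np.ptp(col,axis=1)<22)&(col.max(1)<135)&(P[:,2]>.037)&(abs(q[:,0])<20)&(abs(q[:,1])<30)
    q=q[grey]; print(n,len(q),'max tool z',np.sort(q[:,2])[-12:].round(1)); s=q[q[:,2]>-30]; print('x',np.percentile(s[:,0],[3,97]).round(1),'y',np.percentile(s[:,1],[3,97]).round(1))
    brown=(col[:,0]-col[:,2]>20)&(col.max(1)<125)&(P[:,2]>.037); b=P[brown]
    for lo in(.036,.046,.056,.066,.076,.086,.096):
        m=(b[:,2]>=lo)&(b[:,2]<lo+.01)
        if m.sum()>2: print('brown z',lo,(R.apply(b[m]-t)*1000).mean(0).round(1),'max -x',(R.apply(b[m]-t)*1000)[:,0].min().round(1))
E
```

```text
8.79293083673724e-05 [ 0.64255044 -0.03815801  0.04137991]
side 242 max tool z [-31.  -30.9 -30.3 -30.3 -28.9 -28.4 -26.9 -26.5 -25.8 -24.9 -22.6 -17.4]
x [-10.1  11.4] y [-5.1  2.4]
brown z 0.036 [13.  -8.5  0. ] max -x 1.1
brown z 0.046 [15.1 -5.6 -7.8] max -x 2.3
brown z 0.056 [ 17.8  -3.8 -19.3] max -x 7.3
brown z 0.066 [ 17.1  -2.6 -27.4] max -x 12.2
brown z 0.076 [ 17.8  -8.1 -42.1] max -x 13.9
brown z 0.086 [ 20.7  -4.  -49. ] max -x 17.6
brown z 0.096 [ 20.5   3.7 -56.5] max -x 16.1
scene 331 max tool z [-19.8 -19.4 -17.6 -12.6 -10.6  -9.7  -9.1  -5.3  -5.   -4.4   1.3   2.5]
x [-10.    9.2] y [-2.6 14.2]
brown z 0.036 [17.4 -0.4  1. ] max -x 4.2
brown z 0.046 [17.7 -8.7 -7.7] max -x 5.0
brown z 0.056 [ 18.3  -4.7 -18.7] max -x 5.6
brown z 0.066 [ 19.8   9.9 -29.2] max -x 13.8
brown z 0.076 [ 21.2   6.8 -38.3] max -x 18.5
brown z 0.086 [ 19.9   6.2 -49.3] max -x 13.9
brown z 0.096 [ 18.6   5.1 -56.3] max -x 15.3
```

Request:
step_arm(
  moves=[
    [-3,0,0,0,0,0,0],
    [-8,0,0,0,0,0,0],
    [-14,0,0,0,0,0,0],
    [-20,0,0,0,0,0,0],
    [-26,0,0,0,0,0,0],
    [-26,0,0,0,0,0,0],
    [-26,0,0,0,0,0,0],
    [-26,0,0,0,0,0,0],
  ],
)

```text
clock: 7.3
tcp_pos: [0.6605, -0.0563, 0.0398]
orientation: [-1.192, -2.847, -0.04]
contact_force: [0.1, 0.2, 0.5]
grip_width: 0.0001
gripper_force: 0.0
```

```bash
cat > tip.py <<'E'
from h import *
o=r.get_obs(); t=np.array(o['tcp_pos']); R=Ro.from_rotvec(o['orientation']).inv(); print(o['clock'],t.round(4),np.round(o['contact_force'],2))
out=[]
for n in('side','scene'):
    f=grab(n); im=f['image'].astype(int); H,W=im.shape[:2]
    P=bydepth(f,np.array([(x,y) for y in range(H) for x in range(W)])); q=R.apply(P-t)*1000; c=im.reshape(-1,3)
    ok=(f['depth'].ravel()>0)&(abs(q[:,0])<16)&(abs(q[:,1])<18)&(q[:,2]>-70)&(P[:,2]>.008)&~((c[:,0]-c[:,2]>25)&(c.max(1)<130))
    ok&=np.hypot(P[:,0]-.6178,P[:,1]+.0124)>.044
    s=q[ok]; h=np.histogram(s[:,2],np.arange(-40,12,4)); print(n,list(zip(h[1].astype(int),h[0])))
    b=s[(s[:,2]>-40)]; print(' x',np.percentile(b[:,0],[3,97]).round(1),'y',np.percentile(b[:,1],[3,97]).round(1)); 
    # 2D: dark tip end, pixel along tool axis
    for d in range(-40,8,4):
        uv=proj(f,t+R.inv().apply([0,0,d/1000]))[0].round().astype(int); out.append((d,im[uv[1],uv[0]].tolist()))
    print(out); out=[]
E
python3 tip.py
```

```text
7.3 [ 0.6605 -0.0563  0.0398] [0.09 0.15 0.52]
side [(np.int64(-40), np.int64(13)), (np.int64(-36), np.int64(13)), (np.int64(-32), np.int64(8)), (np.int64(-28), np.int64(2)), (np.int64(-24), np.int64(0)), (np.int64(-20), np.int64(0)), (np.int64(-16), np.int64(0)), (np.int64(-12), np.int64(0)), (np.int64(-8), np.int64(0)), (np.int64(-4), np.int64(0)), (np.int64(0), np.int64(0)), (np.int64(4), np.int64(0))]
 x [-10.9   9.6] y [-12.3  -4.2]
[(-40, [56, 52, 49]), (-36, [40, 38, 35]), (-32, [26, 26, 25]), (-28, [20, 21, 20]), (-24, [25, 24, 26]), (-20, [43, 41, 38]), (-16, [93, 91, 82]), (-12, [114, 111, 100]), (-8, [118, 115, 104]), (-4, [116, 115, 103]), (0, [119, 116, 104]), (4, [118, 116, 104])]
scene [(np.int64(-40), np.int64(15)), (np.int64(-36), np.int64(11)), (np.int64(-32), np.int64(12)), (np.int64(-28), np.int64(9)), (np.int64(-24), np.int64(1)), (np.int64(-20), np.int64(0)), (np.int64(-16), np.int64(0)), (np.int64(-12), np.int64(0)), (np.int64(-8), np.int64(0)), (np.int64(-4), np.int64(0)), (np.int64(0), np.int64(0)), (np.int64(4), np.int64(0))]
 x [-11.5   9.4] y [-5.5 13.6]
[(-40, [41, 43, 41]), (-36, [39, 39, 40]), (-32, [44, 40, 41]), (-28, [63, 64, 60]), (-24, [76, 74, 70]), (-20, [103, 101, 94]), (-16, [138, 142, 130]), (-12, [144, 146, 134]), (-8, [143, 146, 136]), (-4, [141, 145, 134]), (0, [147, 149, 138]), (4, [142, 148, 135])]
```

```bash
python3 - <<'E'
from h import *
o=r.get_obs(); t=np.array(o['tcp_pos']); R=Ro.from_rotvec(o['orientation']).inv()
for n in('side','scene'):
    f=grab(n); H,W=f['depth'].shape
    P=bydepth(f,np.array([(x,y) for y in range(H) for x in range(W)])); q=R.apply(P-t)*1000; c=f['image'].reshape(-1,3).astype(int)
    ok=(f['depth'].ravel()>0)&(abs(q[:,1])<60)&(q[:,2]<-45)&(q[:,2]>-200)&~((c[:,0]-c[:,2]>20)&(c.max(1)<130))
    for a,b in((-50,-35),(-35,-25),(-25,-17),(13,17),(17,25),(25,35),(35,50)):
        s=q[ok&(q[:,0]>a)&(q[:,0]<b)]; print(n,a,b,len(s),'lowest tool z',np.sort(s[:,2])[-4:].round(0))
E
```

```text
side -50 -35 41 lowest tool z [-161. -160. -157. -154.]
side -35 -25 142 lowest tool z [-156. -156. -156. -155.]
side -25 -17 135 lowest tool z [-109.  -95.  -93.  -91.]
side 13 17 87 lowest tool z [-91. -91. -90. -89.]
side 17 25 109 lowest tool z [-125. -123. -120. -117.]
side 25 35 110 lowest tool z [-157. -157. -157. -156.]
side 35 50 16 lowest tool z [-53. -51. -50. -47.]
scene -50 -35 3 lowest tool z [-197. -197. -196.]
scene -35 -25 45 lowest tool z [-159. -157. -155. -153.]
scene -25 -17 59 lowest tool z [-127. -124. -123. -118.]
scene 13 17 120 lowest tool z [-91. -90. -90. -88.]
scene 17 25 126 lowest tool z [-119. -117. -116. -110.]
scene 25 35 169 lowest tool z [-153. -153. -153. -152.]
scene 35 50 47 lowest tool z [-52. -51. -50. -45.]
```

Depth in both views agrees: the finger ends are about 19–20 mm short of the reported TCP, about ±11 mm thick, with the hand body well clear. I'll lower about 18 mm with the tip beside the plinth, then advance at constant height.

Request:
step_arm(
  moves=[
    [0,0,5,0,0,0,0],
    [0,0,10,0,0,0,0],
    [0,0,15,0,0,0,0],
    [0,0,18,0,0,0,0],
    [0,0,18,0,0,0,0],
    [0,0,18,0,0,0,0],
  ],
)

```text
clock: 8.1
tcp_pos: [0.66, -0.0558, 0.0217]
orientation: [-1.193, -2.847, -0.04]
contact_force: [0.2, 0.1, -0.3]
grip_width: -0.0001
gripper_force: 0.0
```

```bash
python3 tip.py; python3 m.py 240,55,400,245
```

```text
8.1 [ 0.66   -0.0558  0.0217] [ 0.2   0.07 -0.31]
side [(np.int64(-40), np.int64(10)), (np.int64(-36), np.int64(9)), (np.int64(-32), np.int64(8)), (np.int64(-28), np.int64(3)), (np.int64(-24), np.int64(0)), (np.int64(-20), np.int64(0)), (np.int64(-16), np.int64(0)), (np.int64(-12), np.int64(0)), (np.int64(-8), np.int64(0)), (np.int64(-4), np.int64(0)), (np.int64(0), np.int64(0)), (np.int64(4), np.int64(0))]
 x [-11.4   9.6] y [-12.   -3.6]
[(-40, [82, 76, 71]), (-36, [48, 46, 43]), (-32, [34, 31, 30]), (-28, [20, 18, 19]), (-24, [23, 21, 21]), (-20, [28, 28, 27]), (-16, [101, 100, 88]), (-12, [119, 116, 104]), (-8, [117, 115, 103]), (-4, [109, 106, 96]), (0, [100, 98, 88]), (4, [89, 88, 79])]
scene [(np.int64(-40), np.int64(15)), (np.int64(-36), np.int64(10)), (np.int64(-32), np.int64(10)), (np.int64(-28), np.int64(7)), (np.int64(-24), np.int64(2)), (np.int64(-20), np.int64(0)), (np.int64(-16), np.int64(0)), (np.int64(-12), np.int64(0)), (np.int64(-8), np.int64(0)), (np.int64(-4), np.int64(0)), (np.int64(0), np.int64(0)), (np.int64(4), np.int64(0))]
 x [-10.5   9.8] y [-5.3 15.1]
[(-40, [57, 57, 54]), (-36, [55, 53, 54]), (-32, [52, 49, 50]), (-28, [49, 49, 45]), (-24, [66, 64, 61]), (-20, [93, 94, 87]), (-16, [138, 141, 130]), (-12, [144, 147, 135]), (-8, [144, 146, 135]), (-4, [135, 135, 125]), (0, [119, 121, 113]), (4, [102, 104, 97])]
brass (array([ 0.618 , -0.0125,  0.0194]), 154) [281 104] [356 164]
white (array([ 0.6179, -0.0124,  0.0374]), 335) [246  68] [391 202]
foot all (array([ 0.6338, -0.03  ,  0.0183]), 168) min circle ((0.6363691687583923, -0.02956298738718033), 0.02140422724187374) px [284 151] [350 231]
t 8.25 tcp [ 0.6602 -0.0558  0.0221] F [-0.87 -0.25  0.69]
tool frame mm: plinth [61.3  0.3 -8.3]
far-arc foot [ 0.6313 -0.0258] rel plinth mm [ 13.5 -13.4] resid 0.0002192816407863036 tool [ 42.8   0.5 -17.4] top px [295 151]
```

Request:
step_arm(
  moves=[
    [3,0,0.2,0,0,0,0],
    [6,0,0.4,0,0,0,0],
    [9,0,0.6,0,0,0,0],
    [11,0,0.8,0,0,0,0],
    [12,0,0.9,0,0,0,0],
    [13,0,1,0,0,0,0],
    [14,0,1,0,0,0,0],
    [14,0,1,0,0,0,0],
  ],
)

```text
clock: 9.05
tcp_pos: [0.6501, -0.0458, 0.0217]
orientation: [-1.193, -2.847, -0.039]
contact_force: [0.2, 0.1, -0.1]
grip_width: 0.0
gripper_force: 0.0
```

Request:
step_arm(
  moves=[
    [1,0,0,0,0,0,0],
    [2,0,0.1,0,0,0,0],
    [3,0,0.2,0,0,0,0],
    [4,0,0.2,0,0,0,0],
    [5,0,0.3,0,0,0,0],
    [6,0,0.4,0,0,0,0],
    [6,0,0.4,0,0,0,0],
  ],
)

```text
clock: 9.75
tcp_pos: [0.6459, -0.0415, 0.0217]
orientation: [-1.193, -2.847, -0.039]
contact_force: [0.1, -0.8, -0.5]
grip_width: -0.0
gripper_force: 0.1
```

```bash
python3 m.py 240,55,400,245
```

```text
brass (array([ 0.618 , -0.0125,  0.0193]), 150) [281 144] [356 202]
white (array([ 0.6168, -0.0114,  0.0378]), 339) [247 102] [389 238]
foot all (array([ 0.6307, -0.0252,  0.0153]), 158) min circle ((0.6324675679206848, -0.027648238465189934), 0.019650258123874664) px [288 187] [349 244]
t 9.8 tcp [ 0.6459 -0.0415  0.0217] F [-0.8  -1.32  1.13]
tool frame mm: plinth [41.2  0.4 -9.9]
far-arc foot [ 0.63   -0.0244] rel plinth mm [ 12.2 -12. ] resid 0.00028655358710153134 tool [ 24.5   0.7 -18.9] top px [296 188]
```

The foot is sliding, with contact about 24.5 mm ahead of the tool axis and 17 mm left to go.

Request:
step_arm(
  moves=[
    [1,0,0,0,0,0,0],
    [2,0,0.1,0,0,0,0],
    [3,0,0.2,0,0,0,0],
    [4,0,0.2,0,0,0,0],
    [5,0,0.3,0,0,0,0],
    [6,0,0.4,0,0,0,0],
    [7,0,0.4,0,0,0,0],
    [8,0,0.5,0,0,0,0],
  ],
)

```text
clock: 10.6
tcp_pos: [0.6403, -0.0358, 0.0217]
orientation: [-1.193, -2.847, -0.04]
contact_force: [0.5, -0.3, 0.8]
grip_width: 0.0001
gripper_force: 0.3
```

```bash
python3 m.py 240,55,400,245
```

```text
brass (array([ 0.618 , -0.0125,  0.0194]), 136) [282 159] [355 211]
white (array([ 0.616 , -0.0105,  0.0378]), 306) [248 115] [388 244]
foot all (array([ 0.6251, -0.0198,  0.0153]), 182) min circle ((0.6270145773887634, -0.022144269198179245), 0.019482508301734924) px [288 188] [348 244]
t 10.65 tcp [ 0.6401 -0.0356  0.0216] F [ 0.65 -0.34  0.73]
tool frame mm: plinth [ 32.9   0.4 -10.4]
far-arc foot [ 0.6249 -0.0196] rel plinth mm [ 7.1 -7.2] resid 0.00026601946262109604 tool [ 23.3   0.4 -19. ] top px [294 190]
```

Request:
step_arm(
  moves=[
    [1,0,0,0,0,0,0],
    [2,0,0.1,0,0,0,0],
    [3,0,0.2,0,0,0,0],
    [4,0,0.2,0,0,0,0],
    [5,0,0.3,0,0,0,0],
    [6,0,0.4,0,0,0,0],
    [6,0,0.4,0,0,0,0],
  ],
)

```text
clock: 11.35
tcp_pos: [0.636, -0.0314, 0.0216]
orientation: [-1.192, -2.847, -0.04]
contact_force: [0.1, -1.0, 0.5]
grip_width: -0.0001
gripper_force: 0.2
```

```bash
python3 m.py 240,55,400,245
```

```text
brass (array([ 0.618 , -0.0125,  0.0194]), 135) [282 171] [355 221]
white (array([ 0.615 , -0.0096,  0.0376]), 266) [249 126] [388 244]
foot all (array([ 0.6208, -0.0158,  0.0149]), 172) min circle ((0.6196376085281372, -0.018430029973387718), 0.018490351736545563) px [288 190] [347 244]
t 11.4 tcp [ 0.636  -0.0315  0.0216] F [-0.27  0.71  1.33]
tool frame mm: plinth [ 27.    0.5 -10.8]
far-arc foot [ 0.6208 -0.0155] rel plinth mm [ 3.  -3.1] resid 0.00023469894364882096 tool [ 23.2   0.4 -19.1] top px [294 191]
```

Request:
step_arm(
  moves=[
    [1,0,0,0,0,0,0],
    [2,0,0.1,0,0,0,0],
    [3,0,0.2,0,0,0,0],
    [3.5,0,0.2,0,0,0,0],
    [3.5,0,0.2,0,0,0,0],
  ],
)

```text
clock: 11.9
tcp_pos: [0.6336, -0.029, 0.0216]
orientation: [-1.193, -2.847, -0.039]
contact_force: [-0.4, 0.2, 0.9]
grip_width: 0.0001
gripper_force: 0.2
```

Request:
step_arm(
  moves=[
    [-2,0,0,0,0,0,0],
    [-6,0,-0.3,0,0,0,0],
    [-11,0,-0.6,0,0,0,0],
    [-17,0,-1,0,0,0,0],
    [-23,0,-1.4,0,0,0,0],
    [-30,0,-1.8,0,0,0,0],
    [-35,0,-2,0,0,0,0],
    [-35,0,-2,0,0,0,0],
  ],
)

```text
clock: 12.7
tcp_pos: [0.6588, -0.0551, 0.0214]
orientation: [-1.195, -2.847, -0.039]
contact_force: [0.7, 0.0, 1.6]
grip_width: -0.0001
gripper_force: 0.0
```

```bash
python3 m.py 240,55,400,245 w9; python3 - <<'E'
from h import *
F={}
for n in('scene','side'):
    f=grab(n); im=f['image']; hsv=cv2.cvtColor(im,cv2.COLOR_RGB2HSV); c=proj(f,[.6178,-.0124,.06])[0].astype(int)
    d=(hsv[...,2]<110)&(hsv[...,1]>100)&(hsv[...,0]<15); W=np.zeros_like(d); W[c[1]-22:c[1]+20,c[0]-16:c[0]+16]=1; d&=W
    ys,xs=np.where(d)
    for y in range(ys.max()-8,ys.max()+1): print(y,xs[ys==y].min(),xs[ys==y].max(),end=' | ')
    print(n,'expected centred foot px',proj(f,[[.6178,-.0124,.040]]),'old-frame brass ctr')
E
```

```text
brass (array([ 0.6178, -0.0124,  0.0193]), 155) [281 107] [357 174]
white (array([ 0.6178, -0.0123,  0.0374]), 374) [246  71] [392 214]
foot all (array([ 0.617 , -0.0144,  0.0144]), 233) min circle ((0.6174659729003906, -0.015194586478173733), 0.017539041116833687) px [282 116] [350 178]
t 12.75 tcp [ 0.6584 -0.0545  0.0214] F [0.3  0.92 0.64]
tool frame mm: plinth [59.1  0.5 -9.1]
far-arc foot [ 0.618  -0.0129] rel plinth mm [ 0.2 -0.5] resid 0.00018148354449452864 tool [ 59.1   0.3 -17.1] top px [295 116]
175 312 317 | 176 312 317 | 177 310 318 | 178 309 318 | 179 309 318 | 180 310 318 | 181 309 318 | 182 310 317 | 183 315 315 | scene expected centred foot px [[314.2909951  179.22054152]] old-frame brass ctr
226 324 335 | 227 324 335 | 228 324 335 | 229 324 335 | 230 324 335 | 231 324 335 | 232 325 334 | 233 326 333 | 234 329 331 | side expected centred foot px [[329.02739503 228.98765024]] old-frame brass ctr
```

The foot is centred to within about 1 mm in every view. I'll withdraw upward and take a last look.

Request:
step_arm(
  moves=[
    [-2,0,-15,0,0,0,0],
    [-4,0,-35,0,0,0,0],
    [-6,0,-60,0,0,0,0],
    [-8,0,-90,0,0,0,0],
    [-8,0,-110,0,0,0,0],
    [-8,0,-110,0,0,0,0],
    [-8,0,-110,0,0,0,0],
    [-8,0,-110,0,0,0,0],
  ],
)

```text
clock: 13.65
tcp_pos: [0.6674, -0.0646, 0.13]
orientation: [-1.192, -2.846, -0.038]
contact_force: [0.4, 0.5, 0.6]
grip_width: 0.0001
gripper_force: 0.0
```

```bash
python3 m.py 270,55,375,200; python3 - <<'E'
from h import *
f=grab('side'); g=grab('scene'); save('end',np.hstack([cv2.resize(f['image'][190:270,290:370],(400,400)),cv2.resize(g['image'][140:220,275:355],(400,400))]))
E
```

```text
brass (array([ 0.6178, -0.0124,  0.0188]), 75) [298  96] [341 137]
white (array([ 0.6177, -0.0123,  0.0373]), 248) [275  75] [363 161]
foot all (array([ 0.6139, -0.0108,  0.0113]), 85) min circle ((0.6155668497085571, -0.012560755014419556), 0.015138452872633934) px [300 101] [335 125]
t 13.7 tcp [ 0.6673 -0.0646  0.1297] F [-0.57 -0.25  0.31]
tool frame mm: plinth [65.9  1.2 99.9]
far-arc foot [ 0.6178 -0.0145] rel plinth mm [-0.  -2.1] resid 0.002041397345993785 tool [64.9 -0.2 91.9] top px [302 101]
```

View pics/end.png

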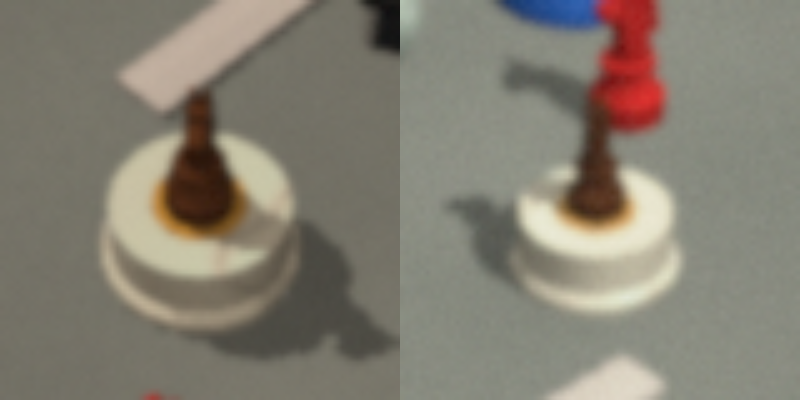

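Both views show the knight upright in the middle, with brass showing all round the foot ((200,200) in the left half, (597,205) in the right), and the hand clear.

```bash
python3 -c "
from bench import r
print(r.hand_in())"
```

```text
the job is handed in; nothing more can be done
None
```

The job is handed in: the knight stands upright on the brass disc, about 1 mm from the plinth's centre by the last clear measurement, with the plinth unmoved and the hand clear at about 14 s; the hand-in returned no verdict.

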